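# Tip a clay roller out of its mould and box it

### The job

Tip the plaster mould towards its catch tray to 40 degrees (red pointer on the red mark, never past 50), hold it there for about two seconds so that the clay roller rolls out into the tray, then bring the mould fully back down to level. After that pick the roller out of the tray and lay it gently on the floor of the grey tote, without dropping it, and leave everything else on the bench where it is.

Things in the scene. Friction and masses are not known exactly. Their poses are not given: they have to be found in the camera images.
- station: Tipping station, fixed: wooden base 260 x 140 mm (x -190 to +70 mm), steel catch tray on its -x side (the robot's right), two yellow side plates (top 93 mm, inner faces 59 mm either side of the middle) carrying the white mould; the mould's blue tab is on the +x side (robot's left). Origin on the bench straight below the mould's hinge; z up.
- tray_valley (a point): Lowest line of the catch tray at mid width, 125 mm to -x of the hinge, 7 mm above the bench; axes as the station's. The floor is a shallow V rising 9 degrees along x either way, from an end wall (34 mm high, 62 mm away) to x -30 mm of the station; side walls 36 mm high, 86 mm apart. The roller settles here lying along y, its axis about 25 mm above the bench.
- mould_hinge (a point): Middle of the mould's hinge axis, 85 mm above the bench; the axis runs along the station's y. Fixed to the station, axes as the station's. The roller starts with its own axis on this line.
- mould_tab (a point): Grip point on the mould's blue upright tab handle, 10 mm thick (point x), 40 mm wide (y). Level, it is 85 mm to +x of the hinge and 133 mm above the bench, tab top 156 mm; nothing beside the tab stands above 110 mm. The axes turn with the mould: as the station's when level, z leaning towards the tray as it tips.
- mould (a joint): Tip angle of the mould, rad: 0 = level on its rest (lower stop), growing as the tab rises and the mould tips towards the tray; 40 degrees = 0.698; upper stop 1.05. It turns stiffly (about 5 N at the tab) and stays where left; starts at 0 to 0.12. The roller leaves its groove from about 25 degrees, over the front lip (48 mm to -x of the hinge when level).
- roller: Terracotta clay texture roller with white bands, a plain cylinder 36 mm diameter, 80 mm long, about 130 g. Origin at its centre; its y axis is the cylinder's axis. Starts in the mould's groove.
- tote: Grey open plastic tote, fixed, 220 (x) x 160 (y) x 60 mm high, walls and floor 5 mm. Origin at the centre of its underside. The stamp stands in it near the +x end; the rest is free. A roller lying on its floor has its centre 23 mm above the bench.
- stamp: Bystander: small terracotta stamp, 38 mm diameter and high, standing in the tote about 75 mm to +x of its centre. Origin under its centre.
- mug: Bystander: blue mug, 76 mm diameter, 85 mm high. Origin under its centre.
- jar: Bystander: amber jar, 72 mm diameter, 90 mm high. Origin under its centre.
- brush: Bystander: brush 170 mm long lying at the front of the bench, between the robot and the work. Origin under its middle.
- spatula: Bystander: spatula 200 mm long lying at the back of the bench. Origin under its middle.
- bowl: Bystander: white bowl, 130 mm diameter, 50 mm high. Origin under its centre.
Things that resemble listed ones, but are neither listed nor needed, are in the scene too. Leave any green or yellow look-alike of the roller alone.

How it is judged:
By the outcome, as a careful person would: the job done as asked, in the order asked, and still so for the second after the job is handed in, with the robot touching nothing.
It also fails if it takes over 61 s, if anything falls off the work surface, if the arm or the gripper's body presses on something with over 40 N, if the wrist force passes 120 N, or if a joint passes its speed limit or range.

### The arm

A 6-joint arm with a two-finger parallel gripper is mounted at the origin on the work surface. World frame = base frame: x ahead of the robot, y to its left, z up, the work surface at z = 0. Lengths are in m, angles in rad, forces in N, time in s.
With the tool pointing down it reaches from about 0.375 to 0.9 m from the base axis. Payload 3.1 kg.
Tool frame: the origin (TCP) lies midway between the tips of the shut fingers; the grasp point (between the pads) lies 19 mm behind it; x points along the fingers, z is the direction in which the jaws open and shut, and the axes are right-handed (so a half turn about x gives the same grasp; the last joint's range is limited). The gripper opens to 85 mm and grips with 20 to 120 N. Pads are 22 mm wide; open, the fingers measure 114 mm over their backs; the gripper's body (76 mm by 85 mm) begins 54 mm behind the grasp point. The pads swing forward as they close: fully open they stand 13 mm farther back than shut.
Start: joints at [0.989, 0.527, 1.433, -0, 1.181, -0.178], TCP at [0.246, 0.575, 0.201] pointing down, gripper open.
Joint ranges: [-3.08, 3.08], [-0.75, 2.2], [0.22, 2.44], [-1.43, 4.57], [0, 2.65], [-2.85, 2.85]. Speed limits (rad/s): [2.79, 2.79, 3.14, 3.14, 3.14, 3.14].

### API

Orientations are given as a unit quaternion [x, y, z, w].
In Python, from station import status, snapshot, camera_params, ticket gives the robot as it stands.
- The arm moves only by the tool arm_command, never from a script. Its argument "series" is a list that holds one entry, the list of rows, each a list of 4 numbers: the shift along the tool's x, y, z in mm, then the turn about the tool's x in rad. A call has 1 to 10 rows; each row shifts and turns the commanded pose from where the row before left it, along the tool's axes as they then stand; what a row does not reach is not made up. A row lasts 1/10 s, in which the tool goes at most 50 mm and 8.59 degrees, less where a joint would pass 70% of its speed; a pose out of reach is approached as far as the arm can. A call is refused whole if a number of a shift passes 50 or a number of a turn 0.15, either way. A call with a gripper value outside its range is refused whole. "jaw" is the opening in per cent of the stroke, from 0 (shut) to 100 (fully open), set as the call begins (left out, the last holds). The fingers move at their own pace and stop on an object; "force" is the grip in N (left out, the last holds). Time passes only in rows, so rows that do not move let the fingers close. It gives the time, the measured TCP pose, the force and the opening at its end, in the units of the state.
- status.sense(): the state, without advancing time (a new reading comes with each control period).
- snapshot(name): name is "scene" or "top"; returns the picture (420x560x3 uint8, red, green, blue); there is no depth.
- camera_params(name): a dict with "fovy" (degrees; the focal length in pixels is half the picture's height over the tangent of half this angle, whatever the lens; pixels are square), "cx", "cy" (the principal point, pixels), "k1" (the pictures are not rectified: a ray, as slopes to the right and down, at radius r is drawn at 1 + k1 r^2 times it, then the intrinsics apply), "extrinsics" (4x4, takes a point from camera to world coordinates). Camera axes: x right, y down, z forward; pixel columns grow to the right and rows downward; lengths in m; the calibration is good to about 2 mm. A picture is of the moment at which its call begins. camera_params takes no time and is no camera call.
- ticket.sign_off(): hands the job in, once; it reports no verdict.
The state is a dict: "t": time; "q": joint angles; "qd": joint speeds; "tau": joint torques, N m; "tcp_pos": TCP position; "tool_rot": TCP orientation; "force": force on the tool from outside, world axes, zero at the start; "ft_torque": the same for the moment, N m; "finger_gap": opening from 0.0 (shut) to 1.0 (fully open).
Only numpy, scipy, OpenCV 4.12 (cv2) and the standard library are available. Lean on these libraries where they do the work, as an engineer would, in place of code of your own. Each camera call takes 0.05 s, during which the arm holds its last target. There are 200 camera calls.

## Working session

There is one attempt and no reset: what is moved stays moved. The work goes in short steps, Python scripts to look and compute and a tool call to move; the robot and the scene stay as the last step left them, time stands still between calls to the robot, and variables do not carry over. Pictures are saved under pics/ and viewed, about 8 in all and at most 12, crops included, and the job is handed in when it is done.

Besides the shell and the picture viewer there is one more tool, called in YAML: its name, and indented under it one key for each argument. arm_command: Moves the arm, as the interface text tells. Its arguments: {"type":"object","properties":{"series":{"type":"array"},"jaw":{"type":"number"},"force":{"type":"number"}},"required":["series"]}

```bash
mkdir -p pics; ls
cat > h.py <<'E'
import numpy as np, cv2
from station import status, snapshot, camera_params, ticket
def K(n):
    p=camera_params(n); f=210/np.tan(np.radians(p['fovy'])/2); return p,f
def ray(n,u,v):
    p,f=K(n); d=np.array([(u-p['cx'])/f,(v-p['cy'])/f]); s=d.copy()
    for _ in range(30): s=d/(1+p['k1']*(s@s))
    E=np.array(p['extrinsics']); return E[:3,3],E[:3,:3]@np.array([s[0],s[1],1])
def onz(n,u,v,z):
    o,d=ray(n,u,v); return o+d*(z-o[2])/d[2]
def proj(n,P):
    p,f=K(n); E=np.array(p['extrinsics']); c=E[:3,:3].T@(np.array(P)-E[:3,3]); s=c[:2]/c[2]; s=s*(1+p['k1']*(s@s))
    return np.round([p['cx']+f*s[0],p['cy']+f*s[1]],1)
def shot(n,fn,crop=None,sc=1):
    im=snapshot(n); c=im if crop is None else im[crop[1]:crop[3],crop[0]:crop[2]]
    cv2.imwrite('pics/'+fn,cv2.resize(c,None,fx=sc,fy=sc,interpolation=cv2.INTER_CUBIC)[:,:,::-1]); return im
E
python3 - <<'E'
from h import *
for n in('scene','top'):
    im=shot(n,n+'0.png',None,1.4); np.save(n+'0.npy',im); p=camera_params(n); print(n,p['fovy'],p['cx'],p['cy'],p['k1'],np.round(p['extrinsics'],3).tolist())
s=status.sense(); print(s)
E
```

```text
pics
scene 45.7436432643848 274.3371194820725 212.78620668277617 -0.1613332564292276 [[0.817, 0.449, -0.362, 0.985], [0.577, -0.63, 0.521, -0.659], [0.006, -0.634, -0.773, 1.085], [0.0, 0.0, 0.0, 1.0]]
top 44.993564939076755 279.62893694233526 218.30110815176744 -0.03399683669511667 [[-0.028, -0.988, 0.151, 0.307], [-0.999, 0.03, 0.01, -0.013], [-0.015, -0.15, -0.989, 1.442], [0.0, 0.0, 0.0, 1.0]]
{'t': 0.1, 'q': array([ 9.88485921e-01,  5.28369255e-01,  1.43376984e+00,  9.41965668e-06,
        1.18141566e+00, -1.78499993e-01]), 'qd': array([ 0.00056059, -0.00070594, -0.00282845,  0.00181371, -0.00269415,
       -0.00039865]), 'tau': array([ 5.43980168e-04, -4.43300772e+01, -1.78585535e+01, -2.28783692e-04,
        3.88016153e-03,  1.37919361e-06]), 'tcp_pos': array([0.24515523, 0.57414711, 0.19963534]), 'tool_rot': array([-0.3898443 ,  0.59075046,  0.3893033 ,  0.58947286]), 'force': array([ 0.08879017, -0.53413226,  0.44965517]), 'ft_torque': array([-0.0072892 , -0.01102876,  0.00688577]), 'finger_gap': 1.000758271680391}
```

View pics/scene0.png

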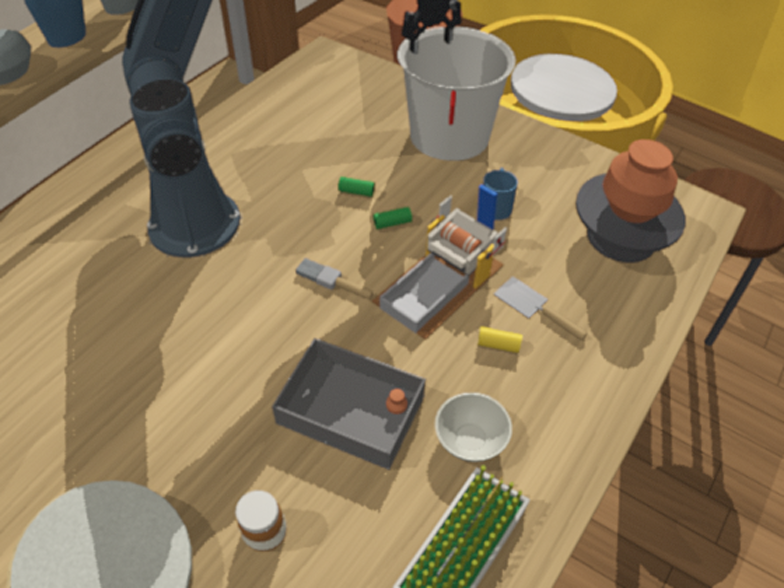

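View pics/top0.png

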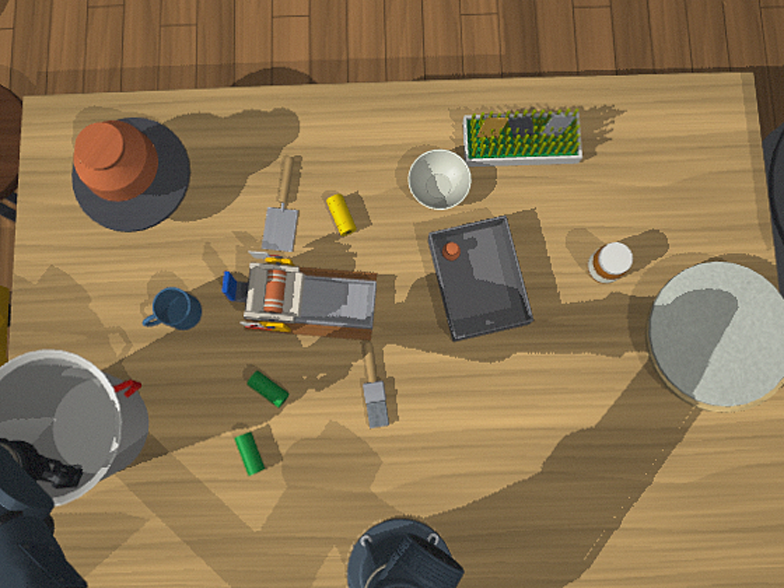

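Candidates for the roller (1.4x scene / top picture pixels):
- Banded terracotta cylinder in the mould: (460,237) / (275,288). This fits the description.
- Green cylinders: (356,187) and (392,218).
- Yellow cylinder: (500,340).
- Stamp in the tote: (397,401).
- Large terracotta pot: (640,185).

I choose the banded one in the mould and will check it in a crop.

Run:
```python
from h import *
t=np.load('top0.npy'); s=np.load('scene0.npy')
a=cv2.resize(t[165:250,150:285],None,fx=5,fy=5,interpolation=cv2.INTER_CUBIC)[:, :675]
b=cv2.resize(s[135:240,255:390],None,fx=5,fy=5,interpolation=cv2.INTER_CUBIC)
cv2.imwrite('pics/crop1.png',a[:,:,::-1]); cv2.imwrite('pics/crop2.png',b[:,:,::-1])
def blobs(n,im,m,box,k=5):
    M=np.zeros(m.shape,np.uint8); x0,y0,x1,y1=box; M[y0:y1,x0:x1]=m[y0:y1,x0:x1]
    c,_=cv2.findContours(M,cv2.RETR_EXTERNAL,cv2.CHAIN_APPROX_NONE)
    for q in sorted(c,key=cv2.contourArea)[::-1][:k]:
        if cv2.contourArea(q)>8: r=cv2.minAreaRect(q); print(n,cv2.contourArea(q),np.round(r[0],1),np.round(cv2.boxPoints(r),1).tolist())
for n,im,bx in(('top',t,(140,160,400,260)),('scene',s,(190,120,400,340))):
    h=cv2.cvtColor(im,cv2.COLOR_RGB2HSV).astype(int); H,S,V=h[...,0],h[...,1],h[...,2]
    print('blue');blobs(n,im,((H>105)&(H<128)&(S>170)).astype(np.uint8),bx)
    print('terra');blobs(n,im,((H<12)&(S>105)&(V>90)).astype(np.uint8),bx)
    print('yel');blobs(n,im,((H>18)&(H<30)&(S>190)).astype(np.uint8),bx)
    print('tote');blobs(n,im,((S<40)&(V<110)).astype(np.uint8),(300,140,400,250) if n=='top' else (190,235,310,340),2)
print('bucket rim',[onz('top',u/1.4,v/1.4,.2) for u,v in((60,350),(122,420),(60,505))],'base?',onz('top',148/1.4,425/1.4,0))
```

```text
blue
top 120.5 [163.5 204. ] [[159.0, 194.0], [168.0, 194.0], [168.0, 214.0], [159.0, 214.0]]
terra
top 142.0 [196.  207.1] [[188.8000030517578, 213.0], [190.3000030517578, 199.6999969482422], [203.3000030517578, 201.10000610351562], [201.8000030517578, 214.39999389648438]]
top 111.5 [322. 179.] [[316.0, 173.0], [328.0, 173.0], [328.0, 185.0], [316.0, 185.0]]
top 29.0 [194.5 220.5] [[188.0, 219.0], [201.0, 219.0], [201.0, 222.0], [188.0, 222.0]]
top 14.5 [197.6 193.7] [[191.8000030517578, 194.0], [192.3000030517578, 191.39999389648438], [203.5, 193.39999389648438], [203.0, 196.0]]
top 10.0 [197.5 197.7] [[191.89999389648438, 198.0], [192.10000610351562, 196.1999969482422], [203.1999969482422, 197.5], [203.0, 199.1999969482422]]
yel
top 71.0 [196.  232.9] [[184.60000610351562, 235.3000030517578], [185.0, 228.89999389648438], [207.39999389648438, 230.39999389648438], [206.89999389648438, 236.8000030517578]]
top 68.5 [246.5 164. ] [[240.0, 160.0], [253.0, 160.0], [253.0, 168.0], [240.0, 168.0]]
top 47.0 [199.1 186. ] [[188.8000030517578, 186.6999969482422], [189.1999969482422, 182.89999
[... 781 characters left out ...]
969482422], [335.0, 167.0], [328.3999938964844, 176.89999389648438]]
scene 17.5 [338.5 175.5] [[334.0, 178.0], [341.0, 171.0], [343.0, 173.0], [336.0, 180.0]]
yel
scene 9.5 [346.4 194.9] [[343.3999938964844, 196.89999389648438], [347.1000061035156, 191.39999389648438], [349.3999938964844, 192.89999389648438], [345.70001220703125, 198.5]]
tote
scene 5938.0 [248.5 286.1] [[191.10000610351562, 299.5], [216.8000030517578, 236.5], [305.79998779296875, 272.79998779296875], [280.1000061035156, 335.79998779296875]]
bucket rim [array([0.43422847, 0.59141291, 0.2       ]), array([0.30842063, 0.47609588, 0.2       ]), array([0.1656776 , 0.58143621, 0.2       ])] base? [0.29735945 0.50123421 0.        ]
```

View pics/crop1.png

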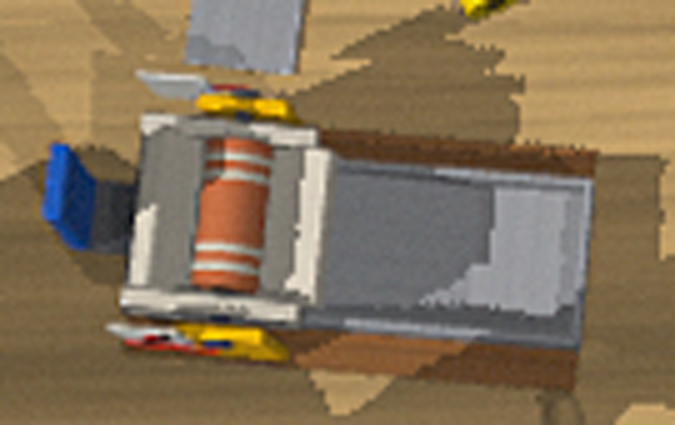

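View pics/crop2.png

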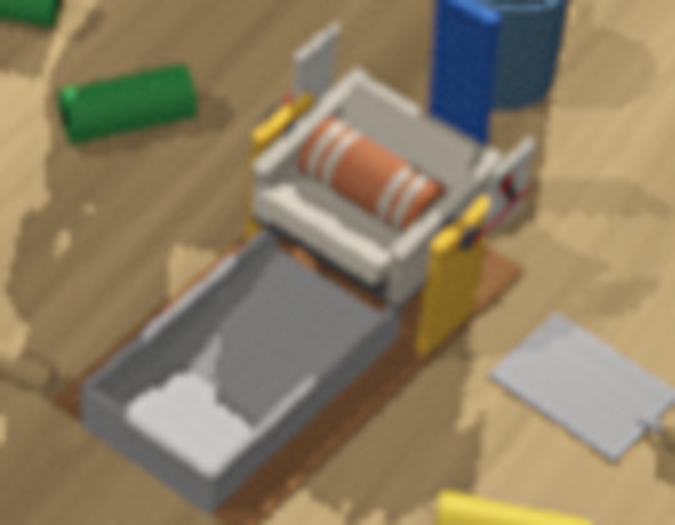

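```bash
cat >> h.py <<'E'
def tri(a,b):
    (o,d),(p,e)=ray('top',*a),ray('scene',*b); d=d/np.linalg.norm(d); e=e/np.linalg.norm(e)
    A=np.stack([d,-e],1); s=np.linalg.lstsq(A,p-o,rcond=None)[0]; x,y=o+d*s[0],p+e*s[1]; return (x+y)/2,np.linalg.norm(x-y)
E
python3 - <<'E'
from h import *
np.set_printoptions(precision=4,suppress=True)
c=lambda u,v:(150+u/5,165+v/5)
q=lambda u,v:(255+u/5,135+v/5)
print('end corners z.034',onz('top',*c(594,183),.035),onz('top',*c(580,347),.035))
print('tri end', tri(c(594,183),q(210,508)),tri(c(580,347),q(85,390)))
print('scene end z.035',onz('scene',*q(210,478),.035),onz('scene',*q(85,385),.035))
print('base',onz('top',*c(597,152),.006),onz('top',*c(575,390),.006))
print('plates',onz('top',196,232.9,.093),onz('top',199.1,186,.093))
print('roller ends z.085',onz('top',*c(238,140),.1),onz('top',*c(226,288),.1))
print('roller tri',tri(c(232,214),q(372,172)))
print('tab top corners',tri(c(62,143),q(498,14)), tri(c(48,218),q(438,-5)))
t=np.load('scene0.npy')
# tote rim rects
r=[(303.9,166.8),(361.6,152.4),(381,230),(323.4,244.4)]
R=[onz('top',u-.5,v-.5,.06) for u,v in [(x+.5,y+.5) for x,y in r]]
for a in R: print('tote',a)
print(np.mean(R,0), [np.linalg.norm(R[i]-R[i-1]) for i in range(4)], 'yaw long',np.degrees(np.arctan2(*(R[0]-R[3])[1::-1])))
print('stamp',onz('top',322,179,.03))
E
```

```text
end corners z.034 [0.5698 0.0308 0.035 ] [0.4769 0.0409 0.035 ]
tri end (array([0.5765, 0.033 , 0.0074]), np.float64(0.004064689629812937)) (array([0.4816, 0.0448, 0.0281]), np.float64(0.010400056476297137))
scene end z.035 [0.5773 0.0333 0.035 ] [0.4863 0.0469 0.035 ]
base [0.5933 0.0295 0.006 ] [0.4559 0.0455 0.006 ]
plates [0.4795 0.2268 0.093 ] [0.6081 0.2179 0.093 ]
roller ends z.085 [0.5873 0.2209 0.1   ] [0.5065 0.2276 0.1   ]
roller tri (array([0.5511, 0.2283, 0.0881]), np.float64(0.005694834494004452))
tab top corners (array([0.578 , 0.3031, 0.166 ]), np.float64(0.007808291669372183)) (array([0.5391, 0.3114, 0.1543]), np.float64(0.0030596703187544434))
tote [ 0.6611 -0.0707  0.06  ]
tote [ 0.6976 -0.2342  0.06  ]
tote [ 0.4765 -0.2757  0.06  ]
tote [ 0.4416 -0.1162  0.06  ]
[ 0.5692 -0.1742  0.06  ] [np.float64(0.22408314096372567), np.float64(0.16748866676253044), np.float64(0.2249397326250968), np.float64(0.16322824275006861)] yaw long 11.715396367217688
stamp [ 0.6314 -0.1222  0.03  ]
```

```bash
cat >> h.py <<'E'
from scipy.spatial.transform import Rotation as R
XS=np.array([.1045,.9945,0]); YS=np.array([-.9945,.1045,0]); H=np.array([.545,.2245,.085])
TX=np.array([.979,.203,0])
def goto(P,zdir=None):
    s=status.sense(); M=R.from_quat(s['tool_rot']).as_matrix(); d=(np.array(P)-s['tcp_pos'])*1000
    print('t',round(s['t'],2),'tcp',s['tcp_pos'].round(4),'axes',M.T.round(3).tolist(),'F',s['force'].round(1),'gap',round(s['finger_gap'],3))
    if zdir is not None:
        b=min([(np.arctan2(M[:,0]@np.cross(M[:,2],v),M[:,2]@v) ) for v in(zdir,-zdir)],key=abs); alt=b-np.sign(b)*np.pi
        print('turn',round(b,3),'or',round(alt,3),'q6',s['q'][5].round(3)); 
        for a in(b,alt): print('  shift after turn',a.round(2),((M@R.from_rotvec([a,0,0]).as_matrix()).T@d).round(1))
    print('shift now',(M.T@d).round(1))
E
python3 - <<'E'
from h import *
P=H+.082*XS+np.array([0,0,.053]); P[2]=.22; print(P); goto(P,YS)
E
```

```text
[0.553569 0.306049 0.22    ]
t 0.1 tcp [0.2452 0.5741 0.1996] axes [[-0.001, -0.002, -1.0], [-0.92, 0.393, 0.0], [0.393, 0.92, -0.002]] F [ 0.1 -0.5  0.4] gap 1.001
turn 1.272 or -1.87 q6 -0.178
  shift after turn 1.27 [ -20.3 -234.4  334.7]
  shift after turn -1.87 [ -20.3  234.4 -334.7]
shift now [ -20.3 -388.9 -125.4]
```

arm_command:
  series:
    - [[-40,0,0,0],[-40,0,0,0],[-40,0,0,0],[-40,0,0,0],[-20,0,0,0]]
  jaw: 100
  force: 30

```text
t: 0.6
tcp_pos: [0.2461, 0.5757, 0.3845]
tool_rot: [-0.389, 0.588, 0.39, 0.592]
force: [-0.2, -0.2, -0.1]
finger_gap: 0.999
```

arm_command:
  series:
    - [[0,-43.2,-14,0],[0,-43.2,-14,0],[0,-43.2,-14,0],[0,-43.2,-14,0],[0,-43.2,-14,0],[0,-43.2,-14,0],[0,-43.2,-14,0],[0,-43.2,-14,0],[0,-43.2,-14,0]]

```text
t: 1.5
tcp_pos: [0.5544, 0.3046, 0.3799]
tool_rot: [-0.389, 0.59, 0.39, 0.59]
force: [-0.4, -0.2, 0.7]
finger_gap: 1.004
```

arm_command:
  series:
    - [[-2,0,0,0.14],[0,0,0,0.14],[0,0,0,0.14],[0,0,0,0.14],[0,0,0,0.14],[0,0,0,0.14],[0,0,0,0.14],[0,0,0,0.14],[0,0,0,0.14],[0,0,0,0]]

```text
t: 2.5
tcp_pos: [0.5532, 0.306, 0.3818]
tool_rot: [0.033, 0.707, -0.033, 0.706]
force: [-1.0, 0.6, -0.5]
finger_gap: 1.0
```

Run:
```python
from h import *
P=H+.082*XS; P[2]=.22; goto(P,YS)
shot('scene','s2.png',(300,60,420,200),4)
```

```text
t 2.5 tcp [0.5532 0.306  0.3818] axes [[-0.001, -0.0, -1.0], [0.093, 0.996, -0.001], [0.996, -0.093, -0.001]] F [-1.   0.6 -0.5] gap 1.0
turn 0.012 or -3.13 q6 0.422
  shift after turn 0.01 [161.8   0.2   0.5]
  shift after turn -3.13 [161.8  -0.2  -0.5]
shift now [161.8   0.2   0.5]
```

View pics/s2.png

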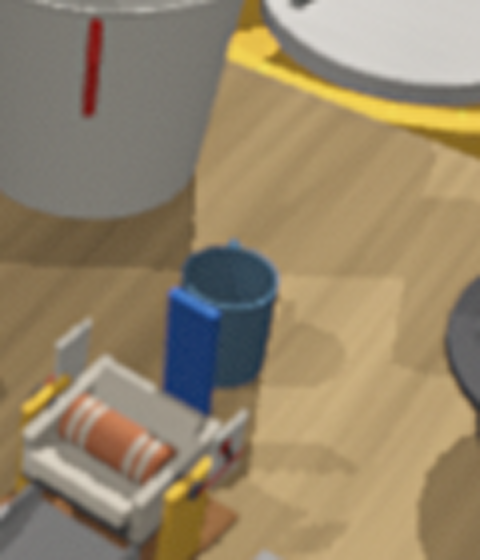

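Run:
```python
from h import *
for th in(0,.05,.1):
    c,s=np.cos(th),np.sin(th); out=[]
    for (x,z) in((80,71),(90,71)):
        for y in(-20,20):
            P=H+XS*(x*c-z*s)/1e3+np.array([0,0,(x*s+z*c)/1e3])+YS*y/1e3
            a=proj('top',P);b=proj('scene',P); out.append([x,y,((a-[150,165])*5).round(),((b-[300,60])*4).round()])
    print(th,*out,sep='\n')
print('top occl',status.sense()['t'])
```

```text
0
[80, -20, array([ 64., 150.]), array([204., 322.])]
[80, 20, array([ 55., 225.]), array([158., 296.])]
[90, -20, array([ 45., 148.]), array([213., 314.])]
[90, 20, array([ 36., 224.]), array([166., 289.])]
0.05
[80, -20, array([ 69., 149.]), array([202., 320.])]
[80, 20, array([ 60., 225.]), array([155., 294.])]
[90, -20, array([ 50., 148.]), array([210., 312.])]
[90, 20, array([ 41., 223.]), array([164., 286.])]
0.1
[80, -20, array([ 75., 148.]), array([199., 319.])]
[80, 20, array([ 66., 224.]), array([153., 293.])]
[90, -20, array([ 55., 147.]), array([208., 310.])]
[90, 20, array([ 47., 222.]), array([161., 285.])]
top occl 2.55
```

arm_command:
  series:
    - [[40,0,4,0.012],[40,1,0,0],[40,0,0,0],[40,0,0,0],[35,0,0,0],[30,0,0,0],[25,0,0,0],[17,0,0,0],[0,0,0,0],[0,0,0,0]]

```text
t: 3.55
tcp_pos: [0.5578, 0.3068, 0.1155]
tool_rot: [0.037, 0.706, -0.037, 0.706]
force: [0.6, -0.2, 0.7]
finger_gap: 1.004
```

Run:
```python
from h import *
P=H+.082*XS; P[2]=.115; goto(P,YS)
shot('scene','s3.png',(300,90,390,190),6)
```

```text
t 3.55 tcp [0.5578 0.3068 0.1155] axes [[-0.0, -0.0, -1.0], [0.103, 0.995, -0.0], [0.995, -0.103, -0.0]] F [ 0.6 -0.2  0.7] gap 1.004
turn 0.001 or -3.14 q6 0.431
  shift after turn 0.0 [ 0.5 -1.2 -4.1]
  shift after turn -3.14 [0.5 1.2 4.1]
shift now [ 0.5 -1.1 -4.1]
```

View pics/s3.png

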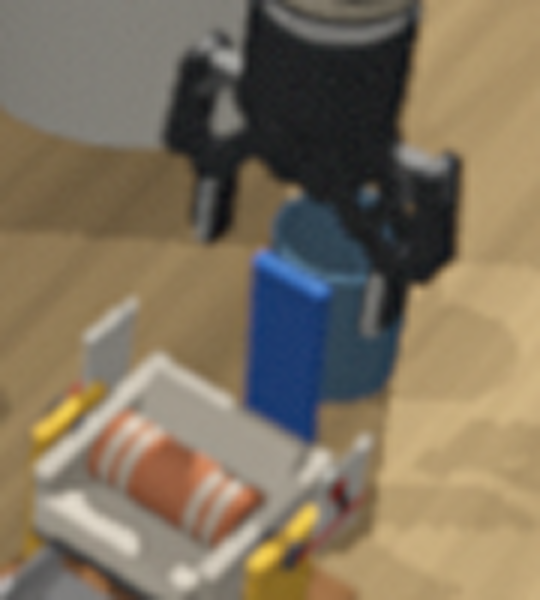

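Run:
```python
from h import *
s=status.sense(); T=s['tcp_pos']; M=R.from_quat(s['tool_rot']).as_matrix()
for nm,l in(('tipshut',[0,0,0]),('L',[-.013,0,-.0425]),('R',[-.013,0,.0425]),('Lb',[-.013,0,-.057]),('Rb',[-.013,0,.057])):
    P=T+M@np.array(l); print(nm,((proj('scene',P)-[300,90])*6).round())
th=.05
for x,z in((85,71),(85,48)):
    P=H+XS*(x*np.cos(th)-z*np.sin(th))/1e3+np.array([0,0,(x*np.sin(th)+z*np.cos(th))/1e3]); print((x,z),P,((proj('scene',P)-[300,90])*6).round())
im=shot('top','t3.png',(140,160,230,250),6)
```

```text
tipshut [275. 346.]
L [205. 285.]
R [352. 368.]
Lb [181. 272.]
Rb [377. 382.]
(85, 71) [0.55350058 0.30539785 0.1601595 ] [274. 275.]
(85, 48) [0.5536207  0.30654105 0.13718824] [270. 310.]
```

View pics/t3.png

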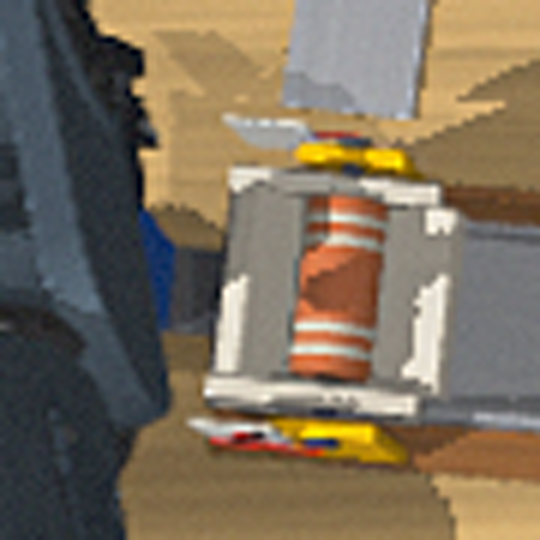

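arm_command:
  series:
    - [[0,0,0,0],[0,0,0,0],[0,0,0,0],[0,0,0,0],[0,0,0,0]]
  jaw: 54
  force: 30

```text
t: 4.15
tcp_pos: [0.5577, 0.3067, 0.1157]
tool_rot: [0.037, 0.706, -0.037, 0.706]
force: [0.4, -0.2, -0.8]
finger_gap: 0.539
```

Run:
```python
from h import *
goto(H)
shot('scene','s4.png',(310,100,390,180),7)
```

```text
t 4.15 tcp [0.5577 0.3067 0.1157] axes [[0.0, 0.0, -1.0], [0.105, 0.995, 0.0], [0.995, -0.105, 0.0]] F [ 0.4 -0.2 -0.8] gap 0.539
shift now [ 30.7 -83.1  -4. ]
```

View pics/s4.png

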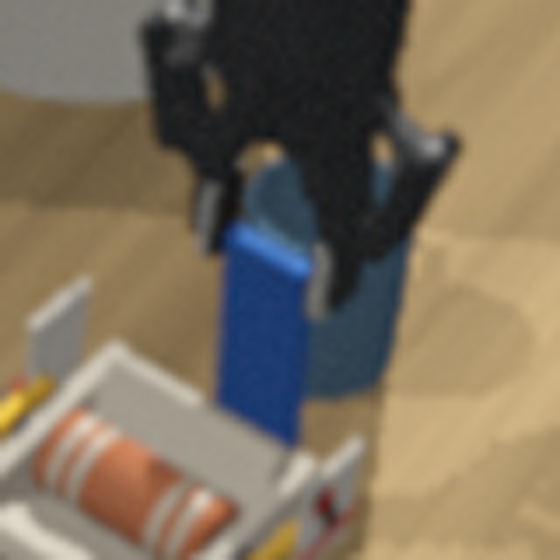

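arm_command:
  series:
    - [[8,0,0,0],[0,0,0,0],[0,0,0,0],[0,0,0,0]]

```text
t: 4.6
tcp_pos: [0.5576, 0.3067, 0.1073]
tool_rot: [0.037, 0.706, -0.037, 0.706]
force: [0.7, 0.2, 0.4]
finger_gap: 0.54
```

arm_command:
  series:
    - [[0,0,0,0],[0,0,0,0],[0,0,0,0],[0,0,0,0],[0,0,0,0]]
  jaw: 35

```text
t: 5.1
tcp_pos: [0.557, 0.307, 0.1075]
tool_rot: [0.037, 0.707, -0.037, 0.706]
force: [-3.9, 2.0, 2.1]
finger_gap: 0.459
```

arm_command:
  series:
    - [[-2.8,-1.7,0,0],[-2.9,-1.8,0,0],[-2.7,-1.9,0,0],[-2.7,-2.0,0,0],[-2.6,-2.1,0,0],[-2.6,-2.1,0,0],[-2.4,-2.3,0,0],[-2.4,-2.3,0,0],[-2.3,-2.4,0,0],[-2.2,-2.5,0,0]]

```text
t: 6.1
tcp_pos: [0.554, 0.283, 0.1306]
tool_rot: [0.035, 0.708, -0.039, 0.705]
force: [1.0, -4.2, -22.4]
finger_gap: 0.46
```

Run:
```python
from h import *
goto(H)
shot('scene','s5.png',(290,110,390,210),6)
```

```text
t 6.1 tcp [0.554  0.283  0.1306] axes [[-0.004, -0.005, -1.0], [0.105, 0.994, -0.005], [0.994, -0.105, -0.004]] F [  1.   -4.2 -22.4] gap 0.46
shift now [ 45.9 -58.9  -2.7]
```

View pics/s5.png

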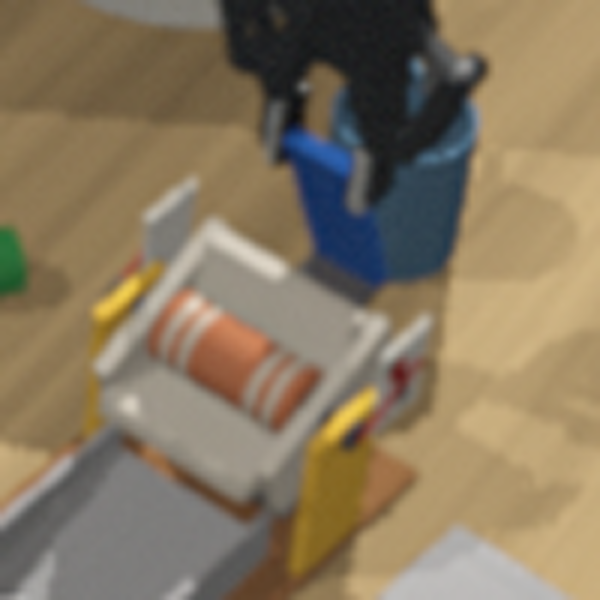

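arm_command:
  series:
    - [[-1.5,-2.9,0,0],[-1.5,-3,0,0],[-1.5,-3,0,0],[-1.4,-3.1,0,0],[-1.3,-3.1,0,0],[-1.2,-3.1,0,0],[-1.1,-3.2,0,0],[-1,-3.2,0,0],[-0.9,-3.2,0,0],[-0.8,-3.2,0,0]]

```text
t: 7.15
tcp_pos: [0.5512, 0.2559, 0.1458]
tool_rot: [0.038, 0.707, -0.036, 0.706]
force: [-3.7, 2.2, -18.5]
finger_gap: 0.454
```

Run:
```python
from h import *
goto(H)
shot('scene','s6.png',(290,110,390,210),6)
```

```text
t 7.15 tcp [0.5512 0.2559 0.1458] axes [[-0.001, 0.002, -1.0], [0.105, 0.994, 0.002], [0.994, -0.105, -0.002]] F [ -3.7   2.2 -18.5] gap 0.454
shift now [ 60.8 -32.   -2.8]
```

View pics/s6.png

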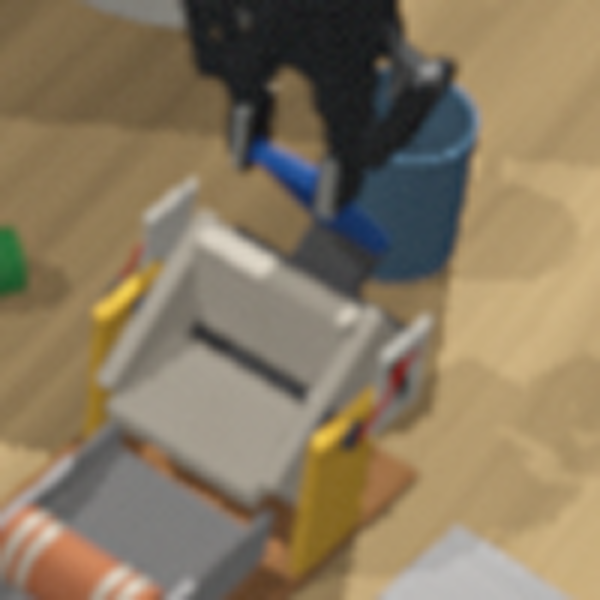

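Run:
```python
from h import *
s0=np.load('scene0.npy').astype(int)
g=lambda f:cv2.resize(cv2.imread('pics/'+f)[:,:,::-1],(100,100),interpolation=cv2.INTER_AREA).astype(int)
ims=[s0[110:210,290:390],g('s5.png'),g('s6.png')]
for im in ims:
    r=im[...,0]-np.maximum(im[...,1],im[...,2])
    print(np.array2string(r[50:76,54:75],max_line_width=200)); print()
    y,x=np.nonzero(r[50:76,54:75]>45); print(x.mean()+54,y.mean()+50)
```

```text
[[ -1 -20 -47 -69 -81 -85 -86 -74 -27  15  22  21  21  21  23  22  22  23  23  22  25]
 [  6   4  -7 -32 -56 -71 -83 -73 -23  15  20  22  21  22  22  21  20  21  21  21  25]
 [  8   7   6   3 -12 -35 -60 -65 -19  14  21  22  21  23  22  20  16  15  20  23  25]
 [  7   8   8   7   6   1 -19 -33   0  16  20  22  22  23  20  14  10  11  17  22  26]
 [  7   7   8   8   8   7   4   4  10  14  18  21  21  19  13   8   6  10  18  23  27]
 [  7   7   7   7   8   7   7   7   9  10  12  18  17  13   8   5   5  13  21  23  26]
 [  7   7   7   8   8   7   7   8   7   8  10  11  11   8   5   3   5  16  21  23  27]
 [  8   7   7   6   7   7   6   8   8   8   7   7   6   4   3   3   8  18  22  24  26]
 [  8   7   6   7   7   7   7   8   9   6   4   2   3   4   3   3  10  18  23  26  26]
 [  8   8   7   8   7   8   7   8   8   5   2   2  13  18   7   4  11  20  22  25  26]
 [  7   6   7   7   7   7   8   7   5   5   2  10  38  33   9   3  13  20  23  26  27]
 [  9   8   6   7   7   7   6   6   4   3   5  29  55  24   3   6  19  23  22  25  25]
 [ 14  10   7   7   7   6   6   6   3   4  12  42  48  1
[... 3981 characters left out ...]
]
 [ 7  6  6  9 15 25 33 31 25 33 42 24  4  1  8 14 19 21 23 24 26]
 [ 5  5  9 17 27 33 35 34 38 45 34 13  3  8 13 17 18 22 24 25 24]
 [ 3  8 19 28 32 34 35 39 49 39 17  5  8 15 18 19 19 22 24 25 25]
 [ 7 22 31 35 33 30 34 46 46 24  7  9 16 17 20 21 22 24 26 24 25]
 [26 36 39 37 27 22 38 49 33 14  9 14 18 19 20 24 25 26 26 25 25]
 [38 41 39 34 19 22 47 43 22 13 16 19 21 22 23 25 25 25 25 26 25]
 [40 41 36 23 11 29 48 35 20 18 22 23 24 24 25 26 26 25 25 25 26]
 [39 38 29 13  7 28 39 31 26 26 25 25 25 25 26 25 25 25 25 25 26]
 [38 33 26 14 16 25 31 32 34 33 27 24 24 25 25 25 25 25 26 25 25]
 [32 30 27 25 25 28 30 33 40 40 36 31 27 26 25 25 26 26 26 25 26]]

63.785714285714285 65.35714285714286
```

```bash
cat > ptr.py <<'E'
from h import *
def ang(pts,y=-.068,O=None):
    O=H-YS*0 if O is None else O
    out=[]
    for u,v in pts:
        o,d=ray('scene',u+290,v+110); t=((H+YS*y-o)@YS)/(d@YS); p=o+d*t-H; out.append((round(p@XS*1000,1),round(p[2]*1000,1)))
    return out
if __name__=='__main__':
    fr={'mark':[(66,61),(65.5,62),(66.2,60)],
     's0':[(69.4,63),(68.2,64),(66,66),(64.2,68),(63.3,69),(61.2,71),(60.1,72)],
     's5':[(68.7,60),(67.8,61.5),(65.4,65),(64.4,66.3),(63.9,67),(63,68),(62,69),(61,71),(60.1,72)],
     's6':[(68.3,58.2),(67.7,59),(64.4,65),(63.6,66),(63,67),(62.2,68),(61.5,69),(60.9,70),(60.2,72)]}
    for k,v in fr.items(): print(k,ang(v))
    for k in('s0','s5','s6'):
        a=np.array(ang(fr[k])); c,s=np.polyfit(a[:,0],a[:,1],1)[::-1]; print(k,'slope deg',np.degrees(np.arctan(s)).round(1))
E
python3 ptr.py
```

```text
mark [(np.float64(49.9), np.float64(5.5)), (np.float64(48.0), np.float64(2.9)), (np.float64(50.0), np.float64(9.5))]
s0 [(np.float64(72.7), np.float64(-20.2)), (np.float64(66.5), np.float64(-19.5)), (np.float64(55.4), np.float64(-19.1)), (np.float64(46.9), np.float64(-20.6)), (np.float64(42.6), np.float64(-21.4)), (np.float64(32.3), np.float64(-21.4)), (np.float64(26.9), np.float64(-21.2))]
s5 [(np.float64(64.9), np.float64(-1.9)), (np.float64(61.2), np.float64(-5.2)), (np.float64(50.7), np.float64(-11.3)), (np.float64(46.2), np.float64(-13.1)), (np.float64(44.0), np.float64(-14.2)), (np.float64(39.7), np.float64(-15.0)), (np.float64(34.9), np.float64(-15.3)), (np.float64(31.2), np.float64(-20.5)), (np.float64(26.9), np.float64(-21.2))]
s6 [(np.float64(60.4), np.float64(8.7)), (np.float64(57.7), np.float64(7.5)), (np.float64(44.8), np.float64(-6.7)), (np.float64(41.1), np.float64(-7.9)), (np.float64(38.7), np.float64(-10.0)), (np.float64(35.0), np.float64(-11.3)), (np.float64(32.0), np.float64(-12.9)), (np.float64(29.5), np.float64(-15.1)), (np.float64(27.5), np.float64(-21.7))]
s0 slope deg 2.3
s5 slope deg 25.7
s6 slope deg 39.9
```

arm_command:
  series:
    - [[-0.5,-1.5,0,0],[-0.4,-1.5,0,0],[-0.3,-1.3,0,0],[0,0,0,0],[0,0,0,0]]

```text
t: 7.7
tcp_pos: [0.5507, 0.2516, 0.1472]
tool_rot: [0.037, 0.707, -0.036, 0.706]
force: [-5.1, 2.7, -17.8]
finger_gap: 0.46
```

Run:
```python
from h import *
goto(H)
im=shot('scene','s7.png').astype(int); np.save('s7.npy',im)
r=im[...,0]-np.maximum(im[...,1],im[...,2]); print(r[164:180,344:362])
```

```text
t 7.7 tcp [0.5507 0.2516 0.1472] axes [[-0.001, 0.001, -1.0], [0.104, 0.995, 0.001], [0.995, -0.104, -0.002]] F [ -5.1   2.7 -17.8] gap 0.46
shift now [ 62.1 -27.6  -2.7]
[[ 6  6  6  7  7  7  7  7  7  7  6  4  3  4  6  6  5 10]
 [ 7  7  6  5  7  7  8  7  6  6  6  6  4  2  2  2  5 12]
 [ 7  7  7  6  8  9  7  6  5  5  5  5  3  3  2  1  5 16]
 [ 7  6  7  7  7  7  7  7  6  5  5  4  2  3  9  8  8 17]
 [ 6  6  7  7  7  7  7  7  7  4  3  2  2 12 28 20 12 18]
 [ 7  7  7  7  7  6  7  5  4  3  2  1 14 37 40 19 14 20]
 [ 7  7  7  7  6  6  6  5  5  4  1  9 48 63 32 10 13 21]
 [ 7  6  6  8  7  5  6  6  5  3  4 33 78 53 14  4 15 22]
 [ 7  7  7  5  6  6  5  6  4  2 14 57 79 33  3  5 16 22]
 [ 7  7  6  6  5  6  6  8  5  4 24 57 59 14  0  8 16 20]
 [ 7  6  6  6  6  7 13 20 15 10 32 48 33  2  2  9 17 20]
 [ 7  6  6  6  6 13 24 30 23 24 41 35 12  0  3 11 17 20]
 [ 7  5  5  7 14 26 33 34 30 38 38 17  3  3  7 15 18 20]
 [ 5  4  8 15 27 33 35 34 41 43 23  4  3  8 12 17 20 20]
 [ 3  9 19 28 33 36 34 39 48 35 10  3  9 15 19 20 20 21]
 [ 7 21 31 34 33 30 33 50 51 22  7  9 15 20 19 21 24 24]]
```

arm_command:
  series:
    - [[0,0,0,0],[0,0,0,0],[0,0,0,0],[0,0,0,0],[0,0,0,0],[0,0,0,0],[0,0,0,0],[0,0,0,0],[0,0,0,0],[0,0,0,0]]

```text
t: 8.75
tcp_pos: [0.5507, 0.2516, 0.1472]
tool_rot: [0.037, 0.707, -0.037, 0.706]
force: [-5.7, 2.0, -17.7]
finger_gap: 0.456
```

arm_command:
  series:
    - [[0,0,0,0],[0,0,0,0],[0,0,0,0],[0,0,0,0],[0,0,0,0],[0,0,0,0],[0,0,0,0],[0,0,0,0],[0,0,0,0],[0,0,0,0]]

```text
t: 9.75
tcp_pos: [0.5507, 0.2516, 0.1472]
tool_rot: [0.037, 0.707, -0.037, 0.706]
force: [-5.0, 2.3, -18.1]
finger_gap: 0.459
```

Run:
```python
from h import *
goto(H)
x=[27.6];
r=np.hypot(27.6,39.7+46.5+14); 
for d in (14,): 
    p0=np.array([27.6,39.7+46.5+d]); r=np.hypot(*p0); ph=np.arctan2(p0[1],p0[0]); print(r,np.degrees(ph))
    a=ph-np.radians(np.linspace(0,43,21)); P=r*np.c_[np.cos(a),np.sin(a)]; print(np.c_[-np.diff(P[:,1]),np.diff(P[:,0])].round(1).tolist(),P[-1])
```

```text
t 9.75 tcp [0.5507 0.2516 0.1472] axes [[-0.001, 0.001, -1.0], [0.104, 0.995, 0.001], [0.995, -0.104, -0.002]] F [ -5.    2.3 -18.1] gap 0.459
shift now [ 62.1 -27.6  -2.7]
103.93170834735663 74.5998290004706
[[1.1, 3.7], [1.2, 3.7], [1.4, 3.6], [1.5, 3.6], [1.7, 3.5], [1.8, 3.5], [1.9, 3.4], [2.0, 3.3], [2.2, 3.2], [2.3, 3.2], [2.4, 3.1], [2.5, 3.0], [2.6, 2.9], [2.7, 2.8], [2.8, 2.7], [2.9, 2.6], [3.0, 2.5], [3.1, 2.3], [3.2, 2.2], [3.3, 2.1]] [88.52159784 54.45848616]
```

arm_command:
  series:
    - [[1.6,3.7,0,0],[1.5,3.7,0,0],[1.6,3.6,0,0],[1.6,3.6,0,0],[1.7,3.5,0,0],[1.8,3.5,0,0],[1.9,3.4,0,0],[2,3.3,0,0],[2.2,3.2,0,0],[2.3,3.2,0,0]]

```text
t: 10.75
tcp_pos: [0.5547, 0.2855, 0.1339]
tool_rot: [0.037, 0.706, -0.037, 0.706]
force: [-11.5, -2.3, 7.3]
finger_gap: 0.457
```

arm_command:
  series:
    - [[2.4,3.1,0,0],[2.5,3,0,0],[2.6,2.9,0,0],[2.7,2.8,0,0],[2.8,2.7,0,0],[2.9,2.6,0,0],[3,2.5,0,0],[3.1,2.3,0,0],[1,0.5,0,0],[0,0,0,0]]

```text
t: 11.75
tcp_pos: [0.5577, 0.3114, 0.1124]
tool_rot: [0.039, 0.705, -0.035, 0.707]
force: [-12.1, 7.0, 9.1]
finger_gap: 0.458
```

Run:
```python
from h import *
goto(H)
im=shot('scene','s8.png').astype(int); np.save('s8.npy',im)
r=im[...,0]-np.maximum(im[...,1],im[...,2]); print(r[164:184,344:364])
```

```text
t 11.75 tcp [0.5577 0.3114 0.1124] axes [[0.003, 0.006, -1.0], [0.104, 0.995, 0.007], [0.995, -0.104, 0.003]] F [-12.1   7.    9.1] gap 0.458
shift now [ 26.8 -88.   -3.7]
[[ 8  7  8  7  8  6  4  5 10 14 18 22 23 19 14  9  6 10 18 24]
 [ 7  7  7  6  5  8  7  7  9 10 12 17 17 12  8  5  4 12 20 24]
 [ 8  7  7  9  7  7  6  7  8  8 10 13 11  8  4  3  6 16 21 24]
 [ 7  8  7  7  7  5  7  8  6  8  8  7  7  5  2  2  7 18 22 23]
 [ 7  7  7  7  8  7  6  8  7  7  4  3  5  5  3  4  9 18 23 25]
 [ 7  8  7  8  8  7  7  8  6  5  2  3 16 18  8  3 12 20 23 26]
 [ 7  8  7  7  7  7  7  5  6  2  2 13 42 35 10  4 13 19 23 26]
 [ 7  7  6  8  7  7  7  6  6  3  4 30 57 26  3  6 21 24 22 25]
 [ 8  8  7  7  6  6  6  4  3  4 12 42 50 12  5 19 33 27 22 24]
 [ 6  7  7  7  6  4  6  9  7  4 14 30 27 15 25 38 37 23 21 23]
 [ 7  6  8  6  5  7 15 22 17  5  6 10 12 31 41 37 26 20 22 25]
 [ 5  6  6  4  5 13 27 33 21  5  2  5 20 36 28 21 20 20 23 25]
 [ 6  5  5  8 15 26 34 33 20  4  4 17 32 27 16 15 17 20 22 25]
 [ 6  5  8 15 26 34 36 30 14  6 17 33 30 19 14 17 18 20 26 26]
 [ 4  8 18 29 34 36 34 26 14 20 36 31 21 16 18 18 20 22 26 27]
 [10 21 31 34 35 31 28 24 28 39 36 21 15 17 19 19 23 25 26 26]
 [30 35 36 34 27 17 22 36 42 37 23 18 18 19 22 23 24 26 26 26]
 [36 38 38 31 13 10 33 47 38 24 17 19 19 21 24 24 26 25 25 26]
 [37 39 38 23  5 25 48 38 25 20 21 23 24 25 25 26 25 25 25 24]
 [38 39 30 13  2 31 40 33 28 26 25 25 25 25 25 26 25 25 26 26]]
```

arm_command:
  series:
    - [[2,-0.3,-0.5,0],[2,0.3,-0.5,0],[2,0,0,0],[1,0,0,0],[0,0,0,0]]

```text
t: 12.3
tcp_pos: [0.5583, 0.3151, 0.1075]
tool_rot: [0.042, 0.703, -0.033, 0.709]
force: [-13.5, 13.3, 15.3]
finger_gap: 0.456
```

Run:
```python
from h import *
goto(H)
im=shot('scene','s9.png').astype(int)
r=im[...,0]-np.maximum(im[...,1],im[...,2]); print(r[170:180,350:364])
```

```text
t 12.3 tcp [0.5583 0.3151 0.1075] axes [[0.008, 0.013, -1.0], [0.105, 0.994, 0.014], [0.994, -0.106, 0.007]] F [-13.5  13.3  15.3] gap 0.456
shift now [ 21.2 -91.8  -3.8]
[[ 6  7  6  4  1 12 42 33  8  3 11 19 23 26]
 [ 7  5  4  3  5 30 57 27  3  7 15 19 21 26]
 [ 5  5  3  3 12 44 51 11  8 26 34 26 21 24]
 [ 6  8  6  4 13 30 27 12 25 45 44 28 20 24]
 [15 22 16  6  7  9 11 28 40 42 31 21 22 24]
 [28 32 21  7  1  3 16 36 34 23 19 19 23 25]
 [34 33 19  4  3 11 27 28 19 16 18 19 22 25]
 [36 30 14  6 15 27 28 19 15 17 19 21 24 26]
 [33 26 14 19 32 31 22 18 17 18 20 23 26 26]
 [28 24 25 35 36 23 17 17 19 21 24 26 28 27]]
```

arm_command:
  series:
    - [[2,-2,0,0],[2,-1,0,0],[2,0,0,0],[0,0,0,0],[0,0,0,0]]

```text
t: 12.85
tcp_pos: [0.5588, 0.3169, 0.1036]
tool_rot: [0.046, 0.702, -0.03, 0.71]
force: [-16.4, 23.5, 21.8]
finger_gap: 0.459
```

Run:
```python
from h import *
goto(H)
im=shot('scene','s10.png').astype(int)
r=im[...,0]-np.maximum(im[...,1],im[...,2]); print(r[170:180,350:364])
```

```text
t 12.85 tcp [0.5588 0.3169 0.1036] axes [[0.012, 0.021, -1.0], [0.107, 0.994, 0.022], [0.994, -0.107, 0.009]] F [-16.4  23.5  21.8] gap 0.459
shift now [ 16.5 -93.7  -3.9]
[[ 6  6  7  3  2 12 44 34  9  3 12 20 24 26]
 [ 7  5  5  3  4 31 57 25  4  1 11 19 21 25]
 [ 5  6  5  4 13 42 49 11  3 10 16 18 21 24]
 [ 6  8  7  5 14 30 27 10 18 36 36 24 22 25]
 [15 22 16  6  7  9 10 28 45 56 44 25 23 25]
 [26 31 21  5  2  3 17 45 47 38 25 20 22 25]
 [35 33 20  4  3 13 35 43 32 20 18 19 23 25]
 [36 30 14  5 13 31 38 28 20 17 18 22 24 26]
 [34 25 14 16 30 34 24 17 19 18 19 22 27 25]
 [27 24 24 37 37 24 17 16 19 20 23 26 27 26]]
```

arm_command:
  series:
    - [[2,2,0,0],[2,2,0,0],[2,1,0,0],[0,0,0,0],[0,0,0,0]]

```text
t: 13.4
tcp_pos: [0.5587, 0.3171, 0.1026]
tool_rot: [0.042, 0.703, -0.032, 0.709]
force: [-23.1, 7.4, 49.3]
finger_gap: 0.456
```

Run:
```python
from h import *
goto(H)
im=shot('scene','s11.png').astype(int)
r=im[...,0]-np.maximum(im[...,1],im[...,2]); print(r[170:180,350:364])
```

```text
t 13.4 tcp [0.5587 0.3171 0.1026] axes [[0.01, 0.013, -1.0], [0.105, 0.994, 0.014], [0.994, -0.105, 0.009]] F [-23.1   7.4  49.3] gap 0.456
shift now [ 16.2 -93.7  -4.1]
[[ 6  6  4  4  2 11 43 34 10  4 11 20 23 26]
 [ 6  5  5  3  5 31 57 25  4  2 11 19 22 26]
 [ 7  5  4  3 15 44 49 12  3  9 17 20 22 25]
 [ 6  9  6  4 15 29 25  9 18 38 35 24 21 24]
 [16 22 15  7  7 10  8 23 43 60 45 25 22 24]
 [26 32 22  6  0  2 16 44 47 42 29 20 22 25]
 [34 34 19  5  3 13 37 45 30 22 18 19 24 25]
 [35 30 14  5 14 35 45 33 21 18 17 21 24 25]
 [34 25 13 16 34 39 32 23 18 18 20 24 26 26]
 [28 23 25 35 37 26 20 18 19 20 23 26 26 26]]
```

arm_command:
  series:
    - [[-3,0,-1,0],[-2,0,-1,0],[0,0,0,0]]

```text
t: 13.75
tcp_pos: [0.5587, 0.317, 0.1028]
tool_rot: [0.042, 0.702, -0.032, 0.71]
force: [-11.7, 10.8, 23.6]
finger_gap: 0.459
```

arm_command:
  series:
    - [[0,0,0,0],[0,0,0,0],[0,0,0,0],[0,0,0,0]]
  jaw: 75

```text
t: 14.15
tcp_pos: [0.557, 0.3097, 0.0926]
tool_rot: [0.038, 0.705, -0.037, 0.707]
force: [1.2, -1.0, 0.1]
finger_gap: 0.752
```

arm_command:
  series:
    - [[-20,0,0,0],[-30,0,0,0],[-40,0,0,0],[-40,0,0,0],[-40,0,0,0],[0,0,0,0]]

```text
t: 14.75
tcp_pos: [0.5596, 0.3108, 0.2684]
tool_rot: [0.039, 0.701, -0.035, 0.711]
force: [0.2, 0.5, 0.1]
finger_gap: 0.752
```

Run:
```python
from h import *
im=shot('scene','s12.png').astype(int); np.save('s12.npy',im)
r=im[...,0]-np.maximum(im[...,1],im[...,2]); print(r[170:180,350:364])
h=cv2.cvtColor(im.astype(np.uint8),cv2.COLOR_RGB2HSV).astype(int)
m=((h[...,0]<14)&(h[...,1]>90)&(h[...,2]>90)).astype(np.uint8); B=np.zeros_like(m); B[175:240,265:345]=m[175:240,265:345]
for c in cv2.findContours(B,0,1)[0]:
    if cv2.contourArea(c)>15: print(cv2.contourArea(c),cv2.minAreaRect(c))
# predicted roller ends in tray
V=H-.125*XS; V[2]=.025
for y in(-.04,0,.04): print('pred',proj('scene',V+YS*y),proj('top',V+YS*y))
goto(np.r_[V[:2],.12],XS)
a=cv2.resize(im[165:245,260:350].astype(np.uint8),None,fx=6,fy=6,interpolation=cv2.INTER_CUBIC); cv2.imwrite('pics/s12c.png',a[:,:,::-1])
```

```text
[[ 7  7  6  4  2  9 39 34  9  4 12 19 22 27]
 [ 7  6  6  2  5 29 56 24  3  3 11 18 21 25]
 [ 4  6  4  3 12 42 50 11  2  9 17 19 21 25]
 [ 9 13  9  5 14 29 28  7 18 36 36 23 20 24]
 [22 27 22  8  7  9 10 20 43 58 44 24 21 24]
 [30 31 26 10  1  2 16 43 46 41 29 20 22 25]
 [34 32 25  8  2 14 35 45 29 21 18 19 22 25]
 [35 34 19  6 13 34 44 32 19 16 18 20 25 25]
 [35 29 15 16 31 36 29 21 19 18 18 23 26 25]
 [30 24 25 35 37 24 19 18 18 20 23 26 28 26]]
26.0 ((306.5000305175781, 233.00003051757812), (6.363960266113281, 17.677669525146484), 45.0)
17.5 ((308.7500305175781, 214.75003051757812), (2.1213202476501465, 11.31370735168457), 45.0)
121.5 ((298.1922912597656, 207.9615020751953), (11.926054000854492, 12.480754852294922), 33.690067291259766)
47.5 ((326.76202392578125, 213.45513916015625), (8.221502304077148, 38.20092010498047), 41.6335334777832)
pred [307.8 217. ] [246.  202.3]
pred [296.6 209.6] [244.8 216.1]
pred [285.6 202.3] [243.5 230.1]
t 14.8 tcp [0.5577 0.3101 0.265 ] axes [[0.008, 0.002, -1.0], [0.105, 0.994, 0.003], [0.994, -0.105, 0.008]] F [ 0.1 -0.8 -0.8] gap 0.75
turn 1.57 or -1.572 q6 0.438
  shift after turn 1.57 [144.3  -4.9 212. ]
  shift after turn -1.57 [ 144.3    4.9 -212. ]
shift now [ 144.3 -212.    -4.7]
```

View pics/s12c.png

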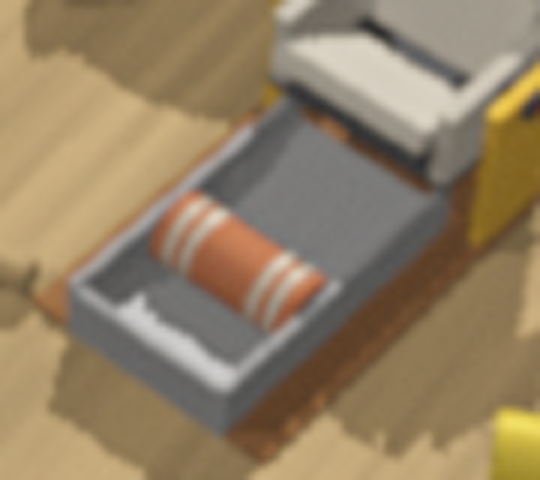

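Run:
```python
from h import *
im=snapshot('top'); h=cv2.cvtColor(im,cv2.COLOR_RGB2HSV).astype(int)
m=((h[...,0]<14)&(h[...,1]>90)&(h[...,2]>80)).astype(np.uint8); m=cv2.morphologyEx(m,cv2.MORPH_CLOSE,np.ones((5,5),np.uint8)); B=np.zeros_like(m); B[198:236,225:270]=m[198:236,225:270]
for c in cv2.findContours(B,0,1)[0]:
    if cv2.contourArea(c)>15: r=cv2.minAreaRect(c); print(cv2.contourArea(c),r,onz('top',*r[0],.032))
s=np.load('s12.npy').astype(np.uint8);h=cv2.cvtColor(s,cv2.COLOR_RGB2HSV).astype(int)
m=((h[...,0]<14)&(h[...,1]>90)&(h[...,2]>90)).astype(np.uint8); m=cv2.morphologyEx(m,cv2.MORPH_CLOSE,np.ones((5,5),np.uint8)); B=np.zeros_like(m); B[195:222,283:316]=m[195:222,283:316]
for c in cv2.findContours(B,0,1)[0]:
    if cv2.contourArea(c)>15: r=cv2.minAreaRect(c); print('scene',cv2.contourArea(c),r,onz('scene',*r[0],.032))
print(proj('scene',[.532,.1,.025]))
```

```text
474.5 ((246.3569793701172, 216.455078125), (31.427278518676758, 48.190311431884766), 17.447189331054688) [0.52977286 0.09516332 0.032     ]
scene 272.0 ((298.5769348144531, 208.38458251953125), (28.012361526489258, 12.75810432434082), 33.6900634765625) [0.53705036 0.10205595 0.032     ]
[296.5 209.7]
```

arm_command:
  series:
    - [[0,-22,0,0.15],[0,0,0,0.15],[0,0,0,0.15],[0,0,0,0.15],[0,0,0,0.15],[0,0,0,0.15],[0,0,0,0.15],[0,0,0,0.15],[0,0,0,0.15],[0,0,0,0.15]]

```text
t: 15.85
tcp_pos: [0.5517, 0.2871, 0.2587]
tool_rot: [-0.509, -0.49, 0.512, -0.489]
force: [0.2, 0.6, -0.4]
finger_gap: 0.752
```

arm_command:
  series:
    - [[0,0,0,0.07],[0,-1,45,0],[0,-1,45,0],[0,-1,45,0],[0,-1,45,0],[0,-1,10,0],[0,0,0,0]]
  jaw: 75

```text
t: 16.55
tcp_pos: [0.527, 0.0979, 0.2598]
tool_rot: [-0.525, -0.473, 0.527, -0.471]
force: [-1.1, 0.1, 0.6]
finger_gap: 0.748
```

Run:
```python
from h import *
goto([.533,.1005,.045],XS)
```

```text
t 16.55 tcp [0.527  0.0979 0.2598] axes [[-0.003, 0.0, -1.0], [0.994, -0.108, -0.003], [-0.108, -0.994, 0.0]] F [-1.1  0.1  0.6] gap 0.748
turn -0.003 or 3.138 q6 1.653
  shift after turn -0.0 [214.8   6.4  -3.3]
  shift after turn 3.14 [214.8  -6.4   3.3]
shift now [214.8   6.4  -3.3]
```

arm_command:
  series:
    - [[10,6.4,-3,0],[40,0,0,0],[40,0,0,0],[40,0,0,0],[35,0,0,0],[30,0,0,0],[18,0,0,0],[0,0,0,0],[0,0,0,0]]

```text
t: 17.45
tcp_pos: [0.5346, 0.1031, 0.0475]
tool_rot: [-0.525, -0.474, 0.525, -0.473]
force: [0.1, -0.6, 1.2]
finger_gap: 0.75
```

arm_command:
  series:
    - [[8,0,0,0],[8,0,0,0],[4,0,0,0],[4,0,0,0],[0,0,0,0]]

```text
t: 17.95
tcp_pos: [0.5343, 0.1016, 0.024]
tool_rot: [-0.525, -0.473, 0.526, -0.473]
force: [-0.0, 1.6, 1.1]
finger_gap: 0.75
```

Run:
```python
from h import *
goto([.533,.1005,.012],XS)
im=shot('scene','s13.png',(255,150,345,240),6)
s=status.sense(); T=s['tcp_pos']; M=R.from_quat(s['tool_rot']).as_matrix()
for l in([0,0,0],[-.009,0,-.032],[-.009,0,.032]): print(((proj('scene',T+M@np.array(l))-[255,150])*6).round())
```

```text
t 17.95 tcp [0.5343 0.1016 0.024 ] axes [[-0.001, 0.0, -1.0], [0.995, -0.104, -0.001], [-0.104, -0.995, 0.0]] F [-0.   1.6  1.1] gap 0.75
turn 0.0 or -3.141 q6 1.658
  shift after turn 0.0 [12.  -1.2  1.2]
  shift after turn -3.14 [12.   1.2 -1.2]
shift now [12.  -1.2  1.2]
[256. 359.]
[300. 307.]
[212. 387.]
```

View pics/s13.png

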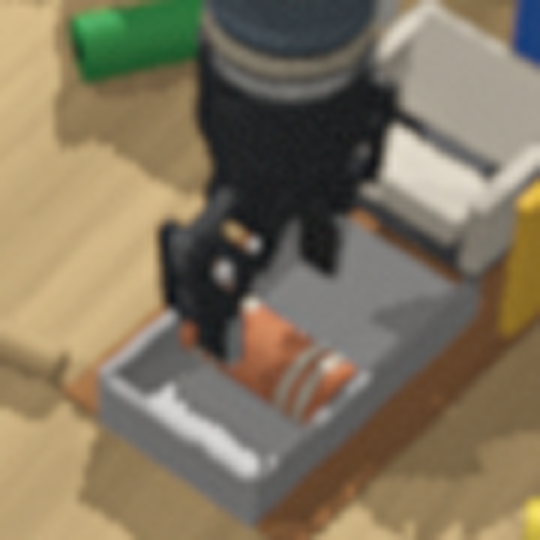

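arm_command:
  series:
    - [[4,-1,1,0],[3,0,0,0],[3,0,0,0],[2,0,0,0],[0,0,0,0]]

```text
t: 18.5
tcp_pos: [0.5333, 0.1008, 0.012]
tool_rot: [-0.525, -0.473, 0.526, -0.473]
force: [-0.8, -0.3, 0.9]
finger_gap: 0.752
```

arm_command:
  series:
    - [[2,0,0,0],[2,0,0,0],[0,0,0,0],[0,0,0,0]]

```text
t: 18.9
tcp_pos: [0.5334, 0.1008, 0.0083]
tool_rot: [-0.525, -0.473, 0.525, -0.473]
force: [0.7, 0.7, 0.2]
finger_gap: 0.747
```

arm_command:
  series:
    - [[2,0,0,0],[2,0,0,0],[0,0,0,0],[0,0,0,0]]

```text
t: 19.3
tcp_pos: [0.5334, 0.1008, 0.0042]
tool_rot: [-0.525, -0.473, 0.525, -0.473]
force: [0.2, 0.1, -0.1]
finger_gap: 0.749
```

arm_command:
  series:
    - [[1.5,0,0,0],[0,0,0,0],[0,0,0,0]]

```text
t: 19.6
tcp_pos: [0.5334, 0.1008, 0.0028]
tool_rot: [-0.525, -0.473, 0.525, -0.473]
force: [-0.4, -0.3, 0.4]
finger_gap: 0.749
```

arm_command:
  series:
    - [[2,0,0,0],[0,0,0,0],[0,0,0,0]]

```text
t: 19.9
tcp_pos: [0.5334, 0.1008, 0.0007]
tool_rot: [-0.525, -0.473, 0.525, -0.473]
force: [0.6, 0.1, -0.1]
finger_gap: 0.752
```

arm_command:
  series:
    - [[1.5,0,0,0],[0,0,0,0],[0,0,0,0]]

```text
t: 20.2
tcp_pos: [0.5334, 0.1008, -0.0008]
tool_rot: [-0.525, -0.473, 0.525, -0.473]
force: [-0.3, 0.4, 0.2]
finger_gap: 0.754
```

arm_command:
  series:
    - [[2,0,0,0],[0,0,0,0],[0,0,0,0]]

```text
t: 20.5
tcp_pos: [0.5334, 0.1008, -0.0028]
tool_rot: [-0.525, -0.473, 0.525, -0.473]
force: [-0.1, 0.1, 0.8]
finger_gap: 0.757
```

arm_command:
  series:
    - [[2,0,0,0],[0,0,0,0],[0,0,0,0]]

```text
t: 20.8
tcp_pos: [0.5334, 0.1008, -0.0048]
tool_rot: [-0.525, -0.473, 0.525, -0.473]
force: [-0.4, 0.4, 0.4]
finger_gap: 0.751
```

arm_command:
  series:
    - [[0,0,0,0],[0,0,0,0],[0,0,0,0],[0,0,0,0]]
  jaw: 50
  force: 25

```text
t: 21.2
tcp_pos: [0.5335, 0.1008, -0.0047]
tool_rot: [0.525, 0.473, -0.525, 0.473]
force: [0.6, -0.2, -0.0]
finger_gap: 0.498
```

arm_command:
  series:
    - [[0,0,0,0],[0,0,0,0],[0,0,0,0],[0,0,0,0],[0,0,0,0]]
  jaw: 20

```text
t: 21.7
tcp_pos: [0.5338, 0.1029, -0.0036]
tool_rot: [0.527, 0.473, -0.525, 0.473]
force: [-0.9, 7.4, 7.2]
finger_gap: 0.394
```

arm_command:
  series:
    - [[-2,0,-2,0],[-2,0,0,0],[-3,0,0,0],[-3,0,0,0],[0,0,0,0]]
  force: 30

```text
t: 22.2
tcp_pos: [0.534, 0.1025, 0.0056]
tool_rot: [0.526, 0.473, -0.525, 0.473]
force: [0.2, 1.0, -0.9]
finger_gap: 0.389
```

Run:
```python
from h import *
goto([.533,.1005,.012],XS)
im=shot('scene','s14.png'); np.save('s14.npy',im)
h=cv2.cvtColor(im,cv2.COLOR_RGB2HSV).astype(int)
# ascii: o=terracotta, #=dark finger, .=other, w=grey light
for v in range(190,224):
    print(v,''.join('o' if (h[v,u,0]<14 and h[v,u,1]>90 and h[v,u,2]>80) else '#' if h[v,u,2]<55 else '+' if h[v,u,1]<45 and h[v,u,2]>140 else '.' for u in range(275,325)))
```

```text
t 22.2 tcp [0.534  0.1025 0.0056] axes [[0.001, -0.0, -1.0], [0.995, -0.104, 0.001], [-0.104, -0.995, 0.0]] F [ 0.2  1.  -0.9] gap 0.389
turn 0.0 or -3.141 q6 1.66
  shift after turn 0.0 [-6.4 -0.7  2.1]
  shift after turn -3.14 [-6.4  0.7 -2.1]
shift now [-6.4 -0.7  2.1]
190 ..................#################...........oo..
191 .................##################............oo.
192 .................##################..............o
193 .................##################...............
194 ........#.......################..................
195 ........#......################...................
196 ........#....######.############..................
197 .............####..o..##########..................
198 .........#..######.....#########..................
199 ..........########.....##.######..................
200 ..........#########...##...#####..................
201 ...........#############ooo.####..................
202 ........+..############.ooooo.##..................
203 ......+++....##########.oooooo....................
204 .....+++..oo..#########.ooooooo...................
20
[... 342 characters left out ...]
..............ooo..oo...oooooo..........
212 ........................oo...o...oooooo.+.........
213 .......................ooo..oo..oooooo..+.......o.
214 ++.....++...............oo..o...ooooo..........ooo
215 +++...+++...................o..ooooo..........o.oo
216 .++++++++...................o..oooo..........oo...
217 ...++++++.....................oooo..........ooo.o.
218 ....+++++.....................ooo..........ooo...o
219 ......++++................................o...o...
220 .......++++..............................oo.......
221 ........+++++...........................oo..o..o.o
222 ..........+++..........................oooo.......
223 ...........++.........................oo.....o.o..
```

arm_command:
  series:
    - [[-5,0,0,0],[-10,0,0,0],[-20,0,0,0],[-30,0,0,0],[-35,0,0,0],[-25,0,0,0],[0,0,0,0]]
  force: 40

```text
t: 22.95
tcp_pos: [0.5367, 0.1029, 0.1347]
tool_rot: [0.528, 0.471, -0.523, 0.476]
force: [-0.2, 0.2, -1.9]
finger_gap: 0.384
```

Run:
```python
from h import *
goto([.530,-.182,.13],np.array([-.203,.979,0]))
```

```text
t 22.95 tcp [0.5367 0.1029 0.1347] axes [[0.009, -0.0, -1.0], [0.995, -0.104, 0.009], [-0.104, -0.995, -0.001]] F [-0.2  0.2 -1.9] gap 0.384
turn -0.308 or 2.833 q6 1.66
  shift after turn -0.31 [  4.6 -64.4 277.6]
  shift after turn 2.83 [   4.6   64.4 -277.6]
shift now [  4.6  22.9 284. ]
```

arm_command:
  series:
    - [[0,2.9,20,0],[0,2.9,36,0],[0,2.9,40,0],[0,2.9,40,0],[0,2.9,40,0],[0,2.9,40,0],[0,2.9,36,0],[0,2.6,20,0],[0,0,12,0],[0,0,0,0]]

```text
t: 23.95
tcp_pos: [0.5264, -0.1831, 0.1297]
tool_rot: [-0.526, -0.473, 0.526, -0.472]
force: [-0.4, 0.7, -0.9]
finger_gap: 0.384
```

arm_command:
  series:
    - [[0,0,0,-0.1],[0,0,0,-0.1],[0,0,0,-0.1],[0,0,0,0],[0,0,0,0]]

```text
t: 24.45
tcp_pos: [0.5266, -0.1806, 0.1301]
tool_rot: [0.449, 0.547, -0.449, 0.546]
force: [-0.3, 0.1, -1.3]
finger_gap: 0.384
```

Run:
```python
from h import *
goto([.530,-.182,.02],np.array([-.203,.979,0]))
im=shot('scene','s15.png'); np.save('s15.npy',im)
h=cv2.cvtColor(im,cv2.COLOR_RGB2HSV).astype(int)
for v in range(236,336,2):
    print(v,''.join('o' if (h[v,u,0]<14 and h[v,u,1]>90 and h[v,u,2]>60) else '#' if h[v,u,2]<45 else '-' if h[v,u,1]<45 and h[v,u,2]<130 else '.' for u in range(190,310)))
print(proj('scene',[.53,-.182,.14]))
```

```text
t 24.45 tcp [ 0.5266 -0.1806  0.1301] axes [[-0.001, 0.001, -1.0], [0.981, 0.194, -0.001], [0.194, -0.981, -0.001]] F [-0.3  0.1 -1.3] gap 0.384
turn -0.009 or 3.132 q6 0.844
  shift after turn -0.01 [110.1   3.1   2.2]
  shift after turn 3.13 [110.1  -3.1  -2.2]
shift now [110.1   3.1   2.1]
236 .........................------################-.........................................................---.o....o.o...
238 ........................------#################-.................................................................oo.o...
240 ....................#------------....###.oo.####........................................................................
242 ...................#--------##----.oo###oooooooo........................................................................
244 .....................-------###########.oooooooooo......................................................................
246 .......................---#############-oooooooo...oo...................................................................
248 .......................o##############--.oooooo...oo
[... 4755 characters left out ...]
.....-------------------------------...........................
326 ...................................................................-------------------------............................
328 .......................................................................--------------------.............................
330 ............................................................................--------------..............................
332 .................................................................................--------...............................
334 ......................................................................................--................................
[230. 254.]
```

arm_command:
  series:
    - [[15,3,2,-0.01],[25,0,0,0],[25,0,0,0],[20,0,0,0],[15,0,0,0],[10,0,0,0],[8,0,0,0],[4,0,0,0],[0,0,0,0],[0,0,0,0]]

```text
t: 25.5
tcp_pos: [0.5307, -0.1836, 0.0088]
tool_rot: [0.446, 0.548, -0.446, 0.549]
force: [0.5, -0.5, -0.9]
finger_gap: 0.385
```

arm_command:
  series:
    - [[2,0,0,0],[2,0,0,0],[2,0,0,0],[0,0,0,0],[0,0,0,0]]

```text
t: 26.0
tcp_pos: [0.5302, -0.1834, 0.0023]
tool_rot: [0.446, 0.549, -0.446, 0.549]
force: [-0.1, 0.3, -1.1]
finger_gap: 0.383
```

arm_command:
  series:
    - [[1.5,0,0,0],[1.5,0,0,0],[0,0,0,0],[0,0,0,0]]

```text
t: 26.4
tcp_pos: [0.5302, -0.1834, -0.0008]
tool_rot: [0.446, 0.549, -0.446, 0.549]
force: [0.2, 0.1, -1.8]
finger_gap: 0.39
```

arm_command:
  series:
    - [[1,0,0,0],[1,0,0,0],[0,0,0,0],[0,0,0,0]]

```text
t: 26.8
tcp_pos: [0.5302, -0.1834, -0.0027]
tool_rot: [0.446, 0.549, -0.446, 0.549]
force: [-0.3, -0.6, -1.2]
finger_gap: 0.385
```

arm_command:
  series:
    - [[1,0,0,0],[0,0,0,0],[0,0,0,0]]

```text
t: 27.1
tcp_pos: [0.5302, -0.1834, -0.0037]
tool_rot: [0.446, 0.549, -0.446, 0.549]
force: [0.1, 0.5, -0.5]
finger_gap: 0.382
```

arm_command:
  series:
    - [[1,0,0,0],[0,0,0,0],[0,0,0,0]]

```text
t: 27.4
tcp_pos: [0.5302, -0.1834, -0.0047]
tool_rot: [0.446, 0.549, -0.446, 0.549]
force: [0.5, -1.0, 0.1]
finger_gap: 0.383
```

arm_command:
  series:
    - [[1,0,0,0],[0,0,0,0],[0,0,0,0]]

```text
t: 27.7
tcp_pos: [0.5304, -0.1835, -0.0056]
tool_rot: [0.446, 0.549, -0.446, 0.549]
force: [0.5, -0.1, 0.3]
finger_gap: 0.385
```

arm_command:
  series:
    - [[1,0,0,0],[0,0,0,0],[0,0,0,0]]

```text
t: 28.0
tcp_pos: [0.5304, -0.1835, -0.0057]
tool_rot: [0.446, 0.549, -0.446, 0.549]
force: [-1.3, -0.1, 7.4]
finger_gap: 0.384
```

Contact is felt with the tote floor, at about the predicted height. I'll ease off and release.

arm_command:
  series:
    - [[-0.8,0,0,0],[0,0,0,0]]

```text
t: 28.2
tcp_pos: [0.5304, -0.1835, -0.0056]
tool_rot: [0.446, 0.549, -0.446, 0.549]
force: [-0.7, 0.6, 3.9]
finger_gap: 0.383
```

arm_command:
  series:
    - [[0,0,0,0],[0,0,0,0],[0,0,0,0],[0,0,0,0]]
  jaw: 46

```text
t: 28.6
tcp_pos: [0.5302, -0.1834, -0.0061]
tool_rot: [0.446, 0.549, -0.446, 0.549]
force: [0.6, 0.7, 0.3]
finger_gap: 0.464
```

arm_command:
  series:
    - [[0,0,0,0],[0,0,0,0],[0,0,0,0],[0,0,0,0]]
  jaw: 65

```text
t: 29.0
tcp_pos: [0.5302, -0.1834, -0.0059]
tool_rot: [0.446, 0.549, -0.446, 0.549]
force: [0.3, -0.8, -0.2]
finger_gap: 0.65
```

arm_command:
  series:
    - [[-5,0,0,0],[-15,0,0,0],[-30,0,0,0],[-40,0,0,0],[-40,0,0,0],[-40,0,0,0],[-40,0,0,0],[-30,0,0,0],[0,0,0,0]]

```text
t: 29.9
tcp_pos: [0.533, -0.1849, 0.2396]
tool_rot: [0.447, 0.545, -0.445, 0.553]
force: [-0.1, -1.0, 0.5]
finger_gap: 0.65
```

Run:
```python
from h import *
goto([.530,-.182,.02])
im=shot('scene','s16.png'); s0=np.load('scene0.npy')
h=cv2.cvtColor(im,cv2.COLOR_RGB2HSV).astype(int)
for v in range(262,312,2):
    print(v,''.join('o' if (h[v,u,0]<14 and h[v,u,1]>90 and h[v,u,2]>60) else '#' if h[v,u,2]<45 else '-' if h[v,u,1]<45 and h[v,u,2]<130 else '.' for u in range(200,300)))
d=(np.abs(im.astype(int)-s0).max(2)>60).astype(np.uint8); d=cv2.morphologyEx(d,cv2.MORPH_OPEN,np.ones((3,3),np.uint8))
n,l,st,c=cv2.connectedComponentsWithStats(d)
print([(st[i].tolist()) for i in range(1,n) if st[i][4]>25])
r=im.astype(int); r=r[...,0]-np.maximum(r[...,1],r[...,2]); print(r[171:178,350:364])
```

```text
t 29.9 tcp [ 0.533  -0.1849  0.2396] axes [[0.01, -0.006, -1.0], [0.979, 0.205, 0.008], [0.205, -0.979, 0.008]] F [-0.1 -1.   0.5] gap 0.65
shift now [219.5  -4.2  -5.1]
262 .............------------------------------------------------------------------.....................
264 ...........-------------------------------------------------------------------------................
266 ..........-------------------------------------------------------------------------------...........
268 .........--------------------------------------------------------------------------------------.....
270 ........-------------.ooo....-----------------------------------------------------------------------
272 ......--------------oooo...o.....-------------------------------------------------------------------
274 .....--------------oooo..oo...ooooooo..-------------------------------------------------------------
276 ....--------------oooo..oo...ooooooooooooo..--------------------------------------------------------
278 ...--------------.ooo..oo...ooooooooooooooo...o..------------------------------.oooooo
[... 1770 characters left out ...]
, 43, 36, 893], [142, 27, 114, 138, 8170], [137, 62, 10, 13, 85], [77, 79, 13, 14, 115], [80, 87, 24, 30, 472], [111, 116, 28, 8, 97], [202, 159, 43, 73, 1743], [323, 164, 10, 9, 61], [49, 169, 51, 77, 2089], [314, 171, 21, 13, 140], [338, 172, 6, 6, 28], [257, 175, 31, 40, 799], [230, 219, 50, 41, 1006], [159, 252, 58, 124, 1799], [46, 271, 69, 149, 5160], [219, 270, 32, 21, 402]]
[[ 7  6  5  1  4 31 60 26  3  2 11 19 22 25]
 [ 6  6  5  3 15 45 53 12  2 11 17 18 22 26]
 [ 9 13  9  5 14 32 29  8 20 39 35 24 22 25]
 [23 27 22  9  7 11 11 24 46 61 46 26 23 25]
 [31 31 27 11  0  3 16 45 48 42 30 21 23 24]
 [33 32 25  8  3 14 39 47 31 23 19 19 23 25]
 [35 32 20  7 14 34 46 35 21 17 18 22 25 26]]
```

```bash
python3 -c "
from station import ticket
print(ticket.sign_off())"
```

```text
the job is handed in; nothing more can be done
None
```

The roller was tipped out, picked from the tray and laid in the tote, and the job was handed in at about 30 s of the 61 s allowed.

- **Tipping:** I gripped the tab across its 40 mm width and swung the mould until the red pointer lay on the red mark. I put the angle at roughly 41 to 44 degrees from the arm's path and the pointer pixels. The mould stayed there for about 2.3 s and the roller rolled into the tray.
- **Levelling:** I pushed the mould back until it stopped moving against its lower stop. The final pointer pixels match those taken right after that.
- **Moving the roller:** I lowered it onto the tote floor until I felt 7 N, eased off, then opened the fingers. The last picture shows it lying clear of the stamp, with nothing touching it. The stamp pixels look unchanged.

**Checks that disagreed**
- **Finger height:** the fingertips sat about 10 to 17 mm higher than the stated tool point suggested. I found the right depth by feeling for contact and from the pictures.
- **Camera offset:** the scene camera showed things about 2 to 3 pixels to the right of where the top camera put them.
- **Force at the stop:** the wrist force reached 49 N for a moment when the mould met its lower stop. That was the fingers pulling on the tab, and it is below the 120 N wrist limit.
- **Bystanders:** I checked these only with a before/after picture difference. Most of the larger changes look like the arm and its shadow. One patch near the brush I did not check separately.

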